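# Dock the red torch in the caddy's cradle

### The job

Put the red torch away: pick it up and lower it into the cradle of two yellow V-shaped saddles at the front of the black caddy, lying along the cradle with its barrel resting in both saddles (lamp end either way). Let it settle in the saddles before you let go; do not drop it in. Leave the blue torch and the glass jar where they stand.

Things in the scene. Friction and masses are not known exactly. Their poses are not given: they have to be found in the camera images.
- red_torch_mid (a point): The red plastic torch, lying on the table: a round barrel 34 mm in diameter and 120 mm long between two eight-sided end pieces (40 mm across flats, 25 mm long each, which stop it rolling); 170 mm long in all, about 0.18 kg. The point is its middle, 20 mm above the table as it lies; its x axis runs along the torch towards the lamp end.
- cradle (a point): Fixed cradle, two yellow V saddles (14 mm thick, 38 mm either side of the middle, 60 mm wide, sides sloping 35 deg) on the black caddy; its plate is 8 mm thick; rail, remote and stand on its rear half rise to 0.22 m. Point: middle of the seated torch's axis, 72 mm above the table, level with the saddle tops. y runs along the cradle (and seated torch), x to the rear, z up; 15 mm end play each way.
- blue_torch_mid (a point): A blue torch of the same shape, to be left alone, lying on the table: a round barrel 34 mm in diameter and 120 mm long between two eight-sided end pieces (40 mm across flats, 25 mm long each, which stop it rolling); 170 mm long in all, about 0.18 kg. The point is its middle, 20 mm above the table as it lies; its x axis runs along the torch towards the lamp end.
- jar_mid (a point): A closed glass jar, 68 mm in diameter and 100 mm high, standing on the table, to be left alone. The point is its centre, 50 mm above the table.
Mind the look-alikes: they are no part of the job. There is more than one size of the part that bears red_torch_mid; the job needs the largest.

How it is judged (in metres and radians):
On the way:
1. the red torch is down in the saddles (within 10 mm of its seated height) while the fingers still hold it, for 0.2 s (z of red_torch_mid in the frame of cradle between -0.006 and 0.01 m and x of red_torch_mid in the frame of cradle between -0.012 and 0.012 m and y of red_torch_mid in the frame of cradle between -0.02 and 0.02 m and angle between the x axis of red_torch_mid and the y axis of cradle, either way round below 0.175 rad and contact force between the fingers and red_torch above 0.5 N), for 0.2 s.
At the end, for the whole second after the job is handed in: The red torch is at rest in both saddles: its middle no more than 5 mm above the seated point, within 12 mm across and 20 mm along the cradle, its axis within 10 degrees of the cradle's (z of red_torch_mid in the frame of cradle between -0.006 and 0.005 m and x of red_torch_mid in the frame of cradle between -0.012 and 0.012 m and y of red_torch_mid in the frame of cradle between -0.02 and 0.02 m and angle between the x axis of red_torch_mid and the y axis of cradle, either way round below 0.175 rad and linear speed of red_torch below 0.03 m/s and angular speed of red_torch below 0.3 rad/s); the robot touches nothing.
It fails at once if the blue torch is moved more than 30 mm (distance of blue_torch_mid from where it was at the start of the episode above 0.03 m).
It fails at once if the glass jar is moved more than 30 mm or tipped over (distance of jar_mid from where it was at the start of the episode above 0.03 m or angle between jar_mid's own z axis and vertical above 0.5 rad).
It also fails if it takes over 38 s, if anything falls off the work surface, if the arm or the gripper's body presses on something with over 40 N, if the wrist force passes 120 N, or if a joint passes its speed limit or range.

### The arm

A 7-joint arm with a two-finger parallel gripper is mounted at the origin on the work surface. World frame = base frame: x ahead of the robot, y to its left, z up, the work surface at z = 0. Lengths are in mm, angles in rad, forces in N, time in s.
With the tool pointing down it reaches from about 400 to 875 mm from the base axis. Payload 4.4 kg.
Tool frame: the origin (TCP) lies at the very end of the fingers, on their centre line; the grasp point (between the pads) lies 19 mm behind it; z points along the fingers, y is the line along which they close (so a half turn about z gives the same grasp; the last joint's range is limited). The gripper opens to 85 mm and grips with 20 to 120 N. Pads are 22 mm wide; open, the fingers measure 114 mm over their backs; the gripper's body (76 mm by 85 mm) begins 54 mm behind the grasp point. The pads swing forward as they close: fully open they stand 13 mm farther back than shut.
Start: joints at [-1.375, 0.628, 0.038, 1.517, -0.027, 0.996, -0.02], TCP at [168.208, 627.873, 231.313] pointing down, gripper open.
Joint ranges: [-3.06, 3.06], [-0.37, 2.12], [-1.25, 1.32], [0.18, 2.47], [-1.1, 4.24], [0.23, 1.98], [-2.94, 2.94]. Speed limits (rad/s): [2.57, 2.57, 3.14, 3.14, 3.14, 3.14, 3.14].

### API

Orientations are given as [roll, pitch, yaw] about the fixed x, y, z axes, in that order (R = Rz(yaw) Ry(pitch) Rx(roll)).
In Python, from cell import ctrl gives the robot as it stands.
- The arm moves only by the tool step_arm, never from a script. Its argument "series" is a list that holds one entry, the list of rows, each a list of 7 numbers: the turn, a rotation vector about the tool's x, y, z as a fraction of full scale, then the shift along the tool's x, y, z as a fraction of full scale, then the closure, from 0 (fully open) to 1 (shut). In form: [[[ax, ay, az, tx, ty, tz, gripper], ...]]. A call has 1 to 12 rows; each row shifts and turns the commanded pose from where the row before left it, along the tool's axes as they then stand; what a row does not reach is not made up. Full scale, the value 1, is 150 mm for a shift and 45 degrees for a turn. A row lasts 1/10 s, in which the tool goes at most 50 mm and 8.59 degrees, less where a joint would pass 70% of its speed; a pose out of reach is approached as far as the arm can. A call with a number of a shift or a turn outside -1 to 1 is refused whole. A call with a gripper value outside its range is refused whole. The fingers move at their own pace and stop on an object; the grip force is fixed at half the most. Time passes only in rows, so rows that do not move let the fingers close. It gives the time, the measured TCP pose, the force, the opening and the grip force at its end, in the units of the state.
- ctrl.read_state(): the state, without advancing time (a new reading comes with each control period).
- ctrl.get_image(name): name is "side" or "top" or "wrist"; returns a dict with "img" (420x560x3 uint8, red, green, blue), "fx", "fy", "cx", "cy" (pixels), "dist" ([k1, k2, p1, p2, k3] as OpenCV has them; the pictures are not rectified), "R" (3x3) and "t" (3): a world point X has camera coordinates R X + t. Camera axes: x right, y down, z forward; pixel columns grow to the right and rows downward; lengths in mm; the calibration is good to about 2 mm. A picture is of the moment at which its call begins. There is no depth.
- ctrl.finish_job(): hands the job in; it is judged then, once.
Trained networks look in a picture, given as the dict that the camera call returned (one of the last four; its "shot" number tells which), for a name from the list of things; names that differ only in an ending like _2 or _b are one class to them, and where a whole thing is asked for, a point or a joint stands for the part that bears it (a point fixed in the world has none). Each returns a list of dicts, best first, with "score" (0 to 1); they miss things now and then, are a little off and sometimes report something else, mostly with a low value. They report only what shows in the picture. A call takes as long as a camera call. They do not tell look-alikes from the thing itself.
- ctrl.recognise(picture, thing): "centre" ([column, row] in pixels, amid what is visible of it).
The state is a dict: "clock": time; "qpos": joint angles; "qd": joint speeds; "tau": joint torques, N m; "eef_pos": TCP position; "tool_rot": TCP orientation; "force": force on the tool from outside, world axes, zero at the start; "torque": the same for the moment, N m; "width": finger opening in mm; "gripper_force": force on a finger pad.
Only numpy, scipy, OpenCV 4.12 (cv2) and the standard library are available. Lean on these libraries where they do the work, as an engineer would, in place of code of your own. Each camera call takes 0.05 s, during which the arm holds its last target. There are 200 camera calls.

## Working session

There is one attempt and no reset: what is moved stays moved. The work goes in short steps, Python scripts to look and compute and a tool call to move; the robot and the scene stay as the last step left them, time stands still between calls to the robot, and variables do not carry over. Pictures are saved under pics/ and viewed, at most 10 in all, crops included, and the job is handed in when it is done.

Besides the shell and the picture viewer there is one more tool, called after "Call:" as name(argument=value, ...), one argument or row to a line, values as JSON. step_arm: Moves the arm, as the interface text tells. Shift numbers are shares of 150 mm and turn numbers shares of 45 degrees, none past 1 either way. Its arguments: {"type":"object","properties":{"series":{"type":"array","items":{"type":"array","items":{"type":"array","items":{"type":"number","minimum":-1,"maximum":1}}}}},"required":["series"]}

```bash
mkdir -p pics; ls
python3 - <<'E'
from cell import ctrl
import cv2,pickle
s=ctrl.read_state();print({k:s[k] for k in('clock','eef_pos','tool_rot','width')})
for n in('side','top'):
    p=ctrl.get_image(n);cv2.imwrite(f'pics/{n}0.png',p['img'][:,:,::-1]);pickle.dump(p,open(f'{n}0.pkl','wb'))
    for t in('red_torch_mid','cradle','blue_torch_mid','jar_mid'):
        print(n,t,ctrl.recognise(p,t))
E
```

```text
pics
{'clock': 0.0, 'eef_pos': array([168.0569577 , 627.23214785, 230.36113536]), 'tool_rot': array([-3.13962698e+00,  2.44722342e-05,  2.87975632e+00]), 'width': 85.24551923940052}
side red_torch_mid [{'centre': [320.5, 248.0], 'score': 0.97}, {'centre': [287.5, 286.2], 'score': 0.83}, {'centre': [328.9, 340.6], 'score': 0.58}]
side cradle [{'centre': [350.5, 189.5], 'score': 0.94}]
side blue_torch_mid [{'centre': [224.1, 194.6], 'score': 0.58}]
side jar_mid [{'centre': [243.8, 205.6], 'score': 0.85}]
top red_torch_mid [{'centre': [431.2, 304.9], 'score': 0.81}, {'centre': [357.4, 283.9], 'score': 0.78}, {'centre': [340.4, 223.3], 'score': 0.56}]
top cradle [{'centre': [275.4, 109.8], 'score': 0.73}]
top blue_torch_mid [{'centre': [173.5, 222.3], 'score': 0.56}]
top jar_mid [{'centre': [230.3, 231.0], 'score': 0.56}]
```

View pics/side0.png

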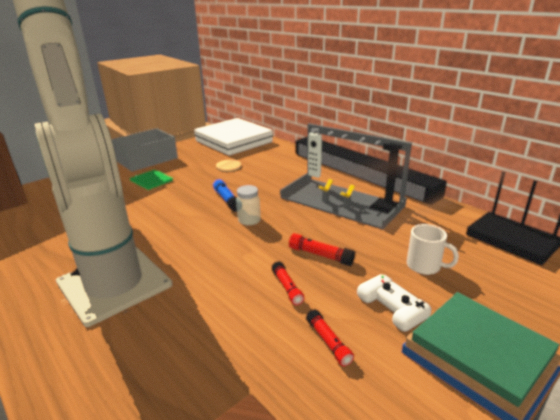

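View pics/top0.png

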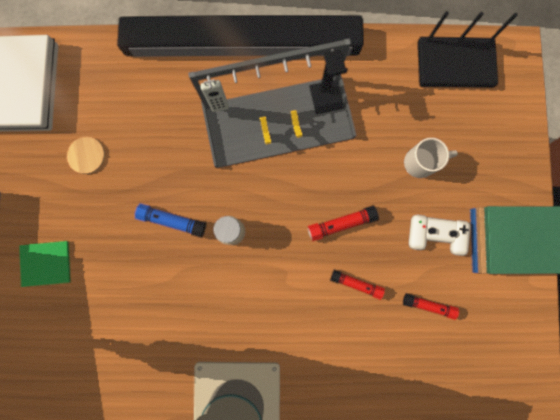

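The side and top pictures show three red torches. The largest is at top (343,223) / side (320,248). The saddles are at top (265,130) and (297,123), the blue torch at top (170,220) and the jar at top (229,231).

```bash
cat > h.py <<'E'
import numpy as np,cv2,pickle
def K(p): return np.array([[p['fx'],0,p['cx']],[0,p['fy'],p['cy']],[0,0,1.]])
def back(p,uv,z):
    n=cv2.undistortPoints(np.float64([[uv]]),K(p),np.array(p['dist'],float))[0,0]
    R=np.array(p['R']);t=np.array(p['t']);c=-R.T@t;d=R.T@np.r_[n,1]
    return c+d*(z-c[2])/d[2]
def proj(p,X):
    return cv2.projectPoints(np.float64([X]),cv2.Rodrigues(np.array(p['R']))[0],np.float64(p['t']),K(p),np.array(p['dist'],float))[0][0,0]
def tri(p,a,q,b):
    P=[]
    for pp,uv in((p,a),(q,b)):
        n=cv2.undistortPoints(np.float64([[uv]]),K(pp),np.array(pp['dist'],float))[0,0]
        P.append((np.c_[pp['R'],pp['t']],n))
    X=cv2.triangulatePoints(P[0][0],P[1][0],P[0][1],P[1][1])[:,0];return X[:3]/X[3]
def blobs(p,lo,hi,amin=25):
    h=cv2.cvtColor(p['img'],cv2.COLOR_RGB2HSV);m=cv2.inRange(h,lo,hi)
    n,l,s,c=cv2.connectedComponentsWithStats(m);out=[]
    for i in range(1,n):
        if s[i,4]>=amin:
            pts=np.argwhere(l==i)[:,::-1].astype(np.float32)
            out.append((c[i].round(1),s[i,4],cv2.minAreaRect(pts),cv2.boxPoints(cv2.minAreaRect(pts)).round(1).tolist()))
    return out
E
python3 - <<'E'
from h import *
np.set_printoptions(precision=1,suppress=True)
P={n:pickle.load(open(n+'0.pkl','rb')) for n in('side','top')}
for n,p in P.items():
    print(n,'cam',-np.array(p['R']).T@p['t'],'tcp px',proj(p,[168,627,230]),'base',proj(p,[0,0,0]))
    for nm,lo,hi in(('red',(0,200,110),(4,255,255)),('yel',(22,180,120),(32,255,255)),('blue',(105,150,60),(125,255,255))):
        for b in blobs(p,lo,hi): print(nm,b)
p=P['top']
for nm,uv,z in(('lamp',(312,232),20),('tail',(374,214),20),('s1',(265,130),72),('s2',(297,123),72),('bl',(140,213),20),('bt',(201,229),20),('jar',(229,231),100)):print(nm,back(p,uv,z))
E
```

```text
side cam [-207.8 -855.3  620. ] tcp px [ 73.3 120.9] base [113.3 284.2]
red (array([313.3, 246.6]), np.int32(549), ((313.39996337890625, 247.30001831054688), (49.64775466918945, 14.23024845123291), 18.43494987487793), [[287.6000061035156, 246.1999969482422], [292.1000061035156, 232.6999969482422], [339.20001220703125, 248.39999389648438], [334.70001220703125, 261.8999938964844]])
red (array([287. , 282.5]), np.int32(287), ((287.5440979003906, 282.07354736328125), (32.58473205566406, 12.176399230957031), 59.03623962402344), [[273.8999938964844, 271.20001220703125], [284.3999938964844, 265.0], [301.1000061035156, 292.8999938964844], [290.70001220703125, 299.20001220703125]])
red (array([330.5, 339. ]), np.int32(528), ((330.6000061035156, 337.8000183105469), (48.80000305175781, 15.600000381469727), 53.13010025024414), [[309.70001220703125, 323.0], [322.20001220703125, 313.6000061035156], [351.5, 352.6000061035156], [339.0, 362.0]])
yel (array([326.6, 185.3]), np.int32(52), ((326.8076477050781, 185.46151733398438), (6.656401634216309, 13.035452842712402), 56.30992889404297), [[319.5, 186
[... 4242 characters left out ...]
3.7]), np.int32(42), ((473.2911682128906, 223.9878387451172), (28.058984756469727, 1.6652216911315918), 87.61405944824219), [[471.8999938964844, 210.0], [473.5, 209.89999389648438], [474.70001220703125, 238.0], [473.0, 238.0]])
blue (array([474.4, 256.8]), np.int32(45), ((474.25067138671875, 256.512451171875), (27.016252517700195, 2.3470680713653564), 87.1375961303711), [[472.3999938964844, 243.10000610351562], [474.70001220703125, 243.0], [476.1000061035156, 269.8999938964844], [473.79998779296875, 270.1000061035156]])
lamp [ 419.5 -181.7   20. ]
tail [ 464.1 -334.3   20. ]
s1 [659.7 -67.3  72. ]
s2 [ 676.9 -143.6   72. ]
bl [465.  242.9  20. ]
bt [426.   90.2  20. ]
jar [417.2  11.4 100. ]
```

Run:
```python
from h import *
np.set_printoptions(precision=1,suppress=True)
S,T=[pickle.load(open(n+'0.pkl','rb')) for n in('side','top')]
print('mid',back(T,(343.7,222),22),[back(T,u,20) for u in((309,233),(378.5,211))])
for t,s in(((295.9,123.9),(348.6,191)),((265,129.7),(326.6,185.3))):print('sad',back(T,t,62),tri(T,t,S,s))
for u,z in(((272,62),220),((212,80),150),((327,90),20),((335,50),220),((215,165),8),((355,137),8)):print(u,z,back(T,u,z))
```

```text
mid [ 444.1 -259.2   22. ] [array([ 417.1, -174.4,   20. ]), array([ 471.5, -345.5,   20. ])]
sad [ 677.8 -141.3   62. ] [ 679.2 -142.9   63.1]
sad [663.4 -66.9  62. ] [664.5 -67.9  61.7]
(272, 62) 220 [761.3 -86.9 220. ]
(212, 80) 150 [751.9  48.8 150. ]
(327, 90) 20 [ 779.7 -221.8   20. ]
(335, 50) 220 [ 787.8 -217.8  220. ]
(215, 165) 8 [588.1  60.6   8. ]
(355, 137) 8 [ 660.8 -292.7    8. ]
```

Call:
step_arm(
  series=[
    [[0, 0, 0.186, 0, 0, 0, 0], [0, 0, 0.186, 0, 0, 0, 0], [0, 0, 0.186, 0, 0, 0, 0], [0, 0, 0.186, 0, 0, 0, 0], [0, 0, 0.186, 0, 0, 0, 0], [0, 0, 0.186, 0, 0, 0, 0], [0, 0, 0.186, 0, 0, 0, 0]],
  ],
)

```text
clock: 1.2
eef_pos: [168.1, 627.9, 231.4]
tool_rot: [-3.142, -0.0, 1.851]
force: [0.4, 0.3, 0.1]
width: 85.5
gripper_force: 0.0
```

Call:
step_arm(
  series=[
    [[0, 0, 0, -0.303, 0.093, 0, 0], [0, 0, 0, -0.303, 0.093, 0, 0], [0, 0, 0, -0.303, 0.093, 0, 0], [0, 0, 0, -0.303, 0.093, 0, 0], [0, 0, 0, -0.303, 0.093, 0, 0], [0, 0, 0, -0.303, 0.093, 0, 0], [0, 0, 0, -0.303, 0.093, 0, 0], [0, 0, 0, -0.303, 0.093, 0, 0], [0, 0, 0, -0.303, 0.093, 0, 0], [0, 0, 0, -0.303, 0.093, 0, 0], [0, 0, 0, -0.303, 0.093, 0, 0], [0, 0, 0, -0.303, 0.093, 0, 0]],
  ],
)

```text
clock: 2.4
eef_pos: [483.8, 150.4, 231.6]
tool_rot: [3.141, -0.0, 1.857]
force: [0.5, 0.2, -0.2]
width: 85.5
gripper_force: 0.0
```

Call:
step_arm(
  series=[
    [[0, 0, 0, -0.284, -0.11, 0, 0], [0, 0, 0, -0.284, -0.11, 0, 0], [0, 0, 0, -0.284, -0.11, 0, 0], [0, 0, 0, -0.284, -0.11, 0, 0], [0, 0, 0, -0.284, -0.11, 0, 0], [0, 0, 0, -0.284, -0.11, 0, 0], [0, 0, 0, -0.284, -0.11, 0, 0], [0, 0, 0, -0.284, -0.11, 0, 0], [0, 0, 0, -0.284, -0.11, 0, 0], [0, 0, 0, 0, 0, 0, 0], [0, 0, 0, 0, 0, 0, 0]],
  ],
)

```text
clock: 3.5
eef_pos: [448.3, -258.9, 231.3]
tool_rot: [3.142, -0.0, 1.854]
force: [1.2, 0.1, -0.1]
width: 85.3
gripper_force: 0.0
```

Run:
```python
from cell import ctrl
from h import *
np.set_printoptions(precision=1,suppress=True)
p=ctrl.get_image('wrist');cv2.imwrite('pics/w1.png',p['img'][:,:,::-1]);pickle.dump(p,open('w1.pkl','wb'))
print(ctrl.read_state()['eef_pos'],ctrl.recognise(p,'red_torch_mid'))
for b in blobs(p,(0,200,110),(4,255,255),150):
    print(b[0],b[1],b[2],[back(p,u,20)[:2] for u in b[3]])
```

```text
[ 448.7 -257.2  231.2] [{'centre': [139.2, 167.9], 'score': 0.86}, {'centre': [269.3, 173.7], 'score': 0.77}, {'centre': [78.1, 278.7], 'score': 0.62}, {'centre': [508.7, 144.6], 'score': 0.23}]
[279.7 203. ] 264 ((280.4752197265625, 198.31382751464844), (13.326952934265137, 46.565635681152344), 4.513988018035889) [array([ 457.3, -304. ]), array([ 446.3, -251. ]), array([ 460.8, -248. ]), array([ 472.3, -300.9])]
```

View pics/w1.png

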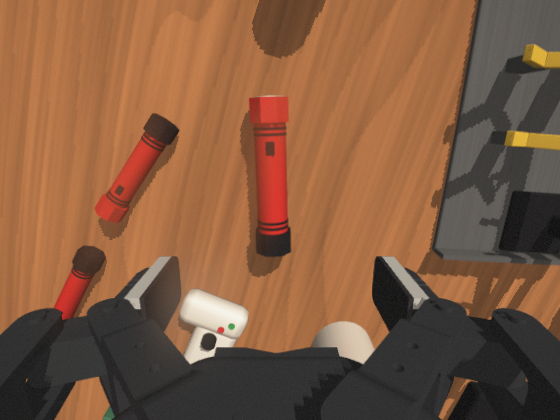

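Wrist view: the big torch has its lamp/barrel joint near (270,123) and its barrel/tail joint near (273,227). The cradle is at upper right.

Run:
```python
from h import *
np.set_printoptions(precision=1,suppress=True)
p=pickle.load(open('w1.pkl','rb'))
a,b=back(p,(269.5,123),38),back(p,(273.5,228),38)
print(a,b,np.linalg.norm(a-b),(a+b)/2,np.degrees(np.arctan2(*(a-b)[1::-1])))
for u in((252,110),(288,110),(257,180),(287,178)):print(back(p,u,20))
print([proj(p,[444,-259,20])])
```

```text
[ 424.8 -199.3   38. ] [ 459.7 -305.8   38. ] 112.07925006188947 [ 442.2 -252.5   38. ] 108.16971692563926
[ 403.  -191.8   20. ]
[ 439.6 -181.2   20. ]
[ 428.  -262.7   20. ]
[ 459.4 -251.2   20. ]
[array([271.7, 180.8])]
```

Call:
step_arm(
  series=[
    [[0, 0, -0.035, 0.019, -0.031, 0, 0], [0, 0, 0, 0, 0, 0.25, 0], [0, 0, 0, 0, 0, 0.25, 0], [0, 0, 0, 0, 0, 0.25, 0], [0, 0, 0, 0, 0, 0.25, 0], [0, 0, 0, 0, 0, 0.25, 0], [0, 0, 0, 0, 0, 0.13, 0], [0, 0, 0, 0, 0, 0.07, 0], [0, 0, 0, 0, 0, 0, 0], [0, 0, 0, 0, 0, 0, 0]],
  ],
)

```text
clock: 4.6
eef_pos: [444.0, -256.2, 14.6]
tool_rot: [3.141, 0.001, 1.886]
force: [0.3, 0.8, 0.3]
width: 85.7
gripper_force: 0.0
```

Call:
step_arm(
  series=[
    [[0, 0, 0, 0, 0, 0.04, 0], [0, 0, 0, 0, 0, 0, 0.5], [0, 0, 0, 0, 0, 0, 1], [0, 0, 0, 0, 0, 0, 1], [0, 0, 0, 0, 0, 0, 1], [0, 0, 0, 0, 0, 0, 1], [0, 0, 0, 0, 0, 0, 1], [0, 0, 0, 0, 0, 0, 1], [0, 0, 0, 0, 0, 0, 1], [0, 0, 0, 0, 0, 0, 1]],
  ],
)

```text
clock: 5.6
eef_pos: [443.2, -256.5, 8.4]
tool_rot: [3.142, 0.0, 1.884]
force: [-1.1, -0.6, 6.2]
width: 32.6
gripper_force: 59.2
```

Call:
step_arm(
  series=[
    [[0, 0, 0, 0, 0, -0.1, 1], [0, 0, 0, 0, 0, -0.2, 1], [0, 0, 0, 0, 0, -0.2, 1], [0, 0, 0, 0, 0, -0.2, 1], [0, 0, 0, 0, 0, -0.2, 1], [0, 0, 0, 0, 0, -0.2, 1], [0, 0, 0, 0, 0, -0.2, 1], [0, 0, 0, 0, 0, 0, 1], [0, 0, 0, 0, 0, 0, 1]],
  ],
)

```text
clock: 6.5
eef_pos: [443.3, -256.0, 202.7]
tool_rot: [3.141, -0.0, 1.885]
force: [-0.6, 0.6, -2.6]
width: 32.0
gripper_force: 60.6
```

Run:
```python
from cell import ctrl
from h import *
s=ctrl.read_state();print(s['eef_pos'],s['tool_rot'],s['width'],s['force'],s['qpos'])
p=ctrl.get_image('wrist');q=ctrl.get_image('top');pickle.dump((p,q),open('g.pkl','wb'))
cv2.imwrite('pics/w2.png',p['img'][:,:,::-1]);cv2.imwrite('pics/t2.png',q['img'][100:300,180:460,::-1].repeat(2,0).repeat(2,1))
```

```text
[ 443.30166746 -255.95448923  202.73751759] [ 3.14120707e+00 -1.60513379e-04  1.88499139e+00] 31.976082961714066 [-0.5767427   0.61851347 -2.64417925] [ 0.21515502  0.49412077  0.36891117  1.93805284 -0.25310159  0.75393901
  1.04376086]
```

View pics/w2.png

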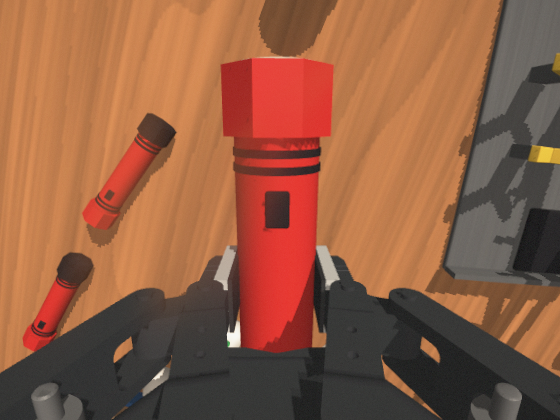

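Wrist view: the torch is held straight, lamp forward, with the lamp/barrel joint at (277,137) and the lamp's front edge at (277,58).

Run:
```python
from h import *
np.set_printoptions(precision=1,suppress=True)
p,q=pickle.load(open('g.pkl','rb'))
e=np.array([443.3,-256,0]);y=1.885;ax=np.array([np.cos(y),np.sin(y),0]);ay=np.array([np.sin(y),-np.cos(y),0])
for z in(226,231,234):
    for u in((277,136),(277,59),(277,250)):
        d=back(p,u,z)-e;print(z,u,d@ax,d@ay)
# cradle in wrist w1 & here: front edges of saddles
for f in(p,):
    print([proj(f,X) for X in([678.5,-142,72],[664,-67.5,72])])
```

```text
226 (277, 136) 60.474842058079936 1.070461265843126
226 (277, 59) 86.81848965519353 1.0615007006196846
226 (277, 250) 15.6103128415124 1.0886962886412592
231 (277, 136) 60.696062777727626 1.0530630390444604
231 (277, 59) 85.95171571843457 1.0444725458486184
231 (277, 250) 17.684442042033258 1.070544954009275
234 (277, 136) 60.82879520951628 1.0426241029652148
234 (277, 59) 85.43165135637919 1.034255652985971
234 (277, 250) 18.928919562345794 1.059654153230068
[array([569.3, 159.3]), array([597.6,  69. ])]
```

View pics/t2.png

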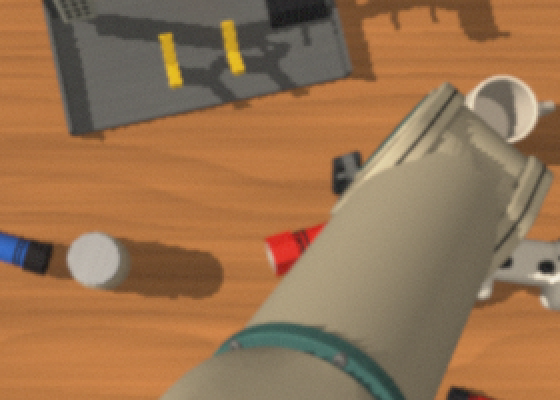

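Call:
step_arm(
  series=[
    [[0, 0, 0.151, 0, 0, 0, 1], [0, 0, 0, 0.099, 0.242, 0, 1], [0, 0, 0, 0.099, 0.242, 0, 1], [0, 0, 0, 0.099, 0.242, 0, 1], [0, 0, 0, 0.099, 0.242, 0, 1], [0, 0, 0, 0.099, 0.242, 0, 1], [0, 0, 0, 0.099, 0.242, 0, 1], [0, 0, 0, 0.099, 0.242, 0, 1], [0, 0, 0, 0, 0, 0, 1], [0, 0, 0, 0, 0, 0, 1]],
  ],
)

```text
clock: 7.6
eef_pos: [671.7, -103.9, 199.9]
tool_rot: [-3.137, -0.001, 1.768]
force: [-1.2, -0.7, -2.7]
width: 32.3
gripper_force: 60.6
```

Run:
```python
from cell import ctrl
from h import *
np.set_printoptions(precision=3,suppress=True)
s=ctrl.read_state();print(s['eef_pos'],s['tool_rot'],s['width'],s['force'])
p=ctrl.get_image('wrist');pickle.dump(p,open('w3.pkl','wb'))
c=np.array([672,-105]);a=1.766
y=np.array([np.cos(a),np.sin(a)]);x=np.array([np.sin(a),-np.cos(a)])
im=np.ascontiguousarray(p['img'][:,:,::-1])
for k in(-45,-31,31,45):
    pts=[proj(p,np.r_[c+k*y+w*x,z]) for w,z in((-30,72),(0,51),(30,72))]
    cv2.polylines(im,[np.int32(pts)],False,(255,255,0),1)
cv2.imwrite('pics/w3.png',im)
```

```text
[ 671.663 -103.926  199.9  ] [-3.137 -0.001  1.768] 32.25834650393501 [-1.236 -0.722 -2.749]
```

View pics/w3.png

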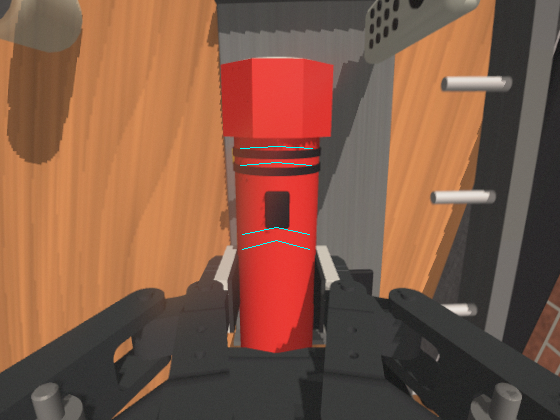

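Wrist view: the torch covers both predicted saddle outlines symmetrically. The rail pegs with tips at (443,83), (432,197) and (450,310) are on the right, so I check their clearance.

```bash
python3 - <<'E'
from h import *
np.set_printoptions(precision=1,suppress=True)
w=pickle.load(open('w3.pkl','rb'));T=pickle.load(open('top0.pkl','rb'))
for u in((443,83),(432,197),(450,310)):
  for t in((235,80),(258,77),(287,71),(310,66)):
    X=tri(w,u,T,t);print(u,t,X,np.hypot(*(proj(T,X)-t)),np.hypot(*(proj(w,X)-u)))
E
python3 -c "
import cv2;im=cv2.imread('pics/top0.png')[20:180,180:370];cv2.imwrite('pics/tc.png',cv2.resize(im,None,fx=4,fy=3.7,interpolation=3)[:600])"
```

```text
(443, 83) (235, 80) [740.4  -4.6 172.3] 0.8932638193756753 3.914186468382735
(443, 83) (258, 77) [598.5 -73.6 501.6] 7.0308350122731165 21.475851362032458
(443, 83) (287, 71) [ 514.9 -112.9  697.2] 16.802724918553437 14.6105357596409
(443, 83) (310, 66) [ 479.9 -129.1  779. ] 25.086104293392044 13.63233700201124
(432, 197) (235, 80) [647.8 -32.4 380.5] 4.52409006653465 62.162006250970364
(432, 197) (258, 77) [735.3 -57.4 203.5] 0.24257862741815586 1.0525448220608453
(432, 197) (287, 71) [ 944.4 -116.7 -211.5] 4.1677360307464655 6.65082857480958
(432, 197) (310, 66) [ 1397.1  -240.3 -1110.3] 7.555243487803408 7.878517652364926
(450, 310) (235, 80) [657.5 -30.1 357.2] 4.4752204637641375 158.42037754707323
(450, 310) (258, 77) [695.1 -63.1 297.2] 0.39048152609704834 4.065913296956898
(450, 310) (287, 71) [ 756.3 -114.4  203.3] 3.755089734897362 14.469342391038063
(450, 310) (310, 66) [ 817.4 -165.3  110.6] 6.952781758796245 17.702458962890265
```

View pics/tc.png

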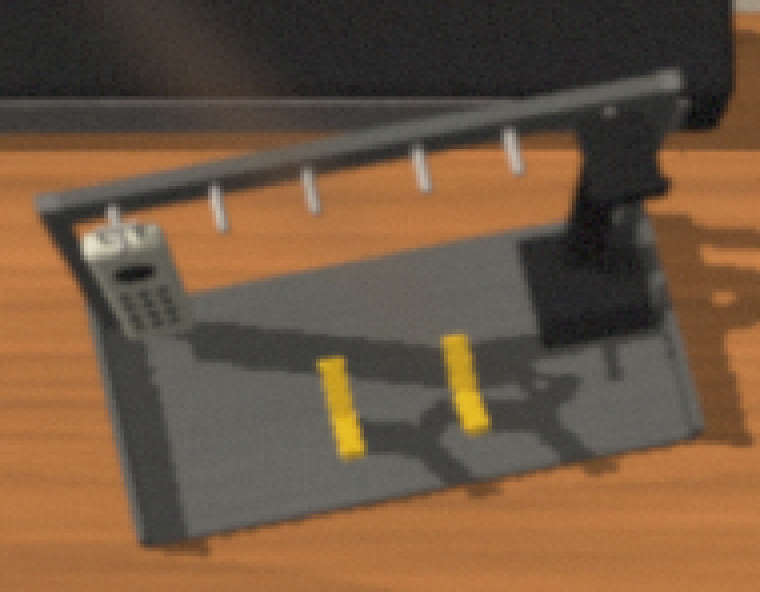

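Call:
step_arm(
  series=[
    [[0, 0, 0, 0, 0, 0.14, 1], [0, 0, 0, 0, 0, 0.14, 1], [0, 0, 0, 0, 0, 0.14, 1], [0, 0, 0, 0, 0, 0.14, 1], [0, 0, 0, 0, 0, 0.14, 1], [0, 0, 0, 0, 0, 0.1, 1], [0, 0, 0, 0, 0, 0.05, 1], [0, 0, 0, 0, 0, 0, 1], [0, 0, 0, 0, 0, 0, 1]],
  ],
)

```text
clock: 8.55
eef_pos: [672.9, -105.6, 76.0]
tool_rot: [3.141, 0.001, 1.766]
force: [0.1, -1.0, -1.8]
width: 32.0
gripper_force: 60.7
```

Call:
step_arm(
  series=[
    [[0, 0, 0, 0, 0, 0.015, 1], [0, 0, 0, 0, 0, 0.015, 1], [0, 0, 0, 0, 0, 0, 1], [0, 0, 0, 0, 0, 0, 1]],
  ],
)

```text
clock: 8.95
eef_pos: [672.6, -105.0, 71.0]
tool_rot: [3.141, -0.0, 1.766]
force: [-0.4, 0.6, -2.1]
width: 32.1
gripper_force: 60.7
```

Call:
step_arm(
  series=[
    [[0, 0, 0, 0, 0, 0.013, 1], [0, 0, 0, 0, 0, 0.013, 1], [0, 0, 0, 0, 0, 0.013, 1], [0, 0, 0, 0, 0, 0, 1], [0, 0, 0, 0, 0, 0, 1]],
  ],
)

```text
clock: 9.45
eef_pos: [672.5, -105.0, 64.8]
tool_rot: [-3.141, -0.0, 1.766]
force: [0.6, -0.3, -2.5]
width: 32.2
gripper_force: 60.7
```

Call:
step_arm(
  series=[
    [[0, 0, 0, 0, 0, 0.013, 1], [0, 0, 0, 0, 0, 0.007, 1], [0, 0, 0, 0, 0, 0, 1], [0, 0, 0, 0, 0, 0, 1]],
  ],
)

```text
clock: 9.85
eef_pos: [672.9, -105.4, 63.0]
tool_rot: [3.141, 0.0, 1.766]
force: [-2.2, -0.8, 5.4]
width: 32.0
gripper_force: 61.6
```

Call:
step_arm(
  series=[
    [[0, 0, 0, 0, -0.007, 0.006, 1], [0, 0, 0, 0, 0, 0, 1], [0, 0, 0, 0, 0, 0, 1], [0, 0, 0, 0, 0, 0, 1]],
  ],
)

```text
clock: 10.25
eef_pos: [672.9, -105.4, 63.0]
tool_rot: [3.139, 0.001, 1.766]
force: [-1.8, 0.5, 7.6]
width: 32.1
gripper_force: 61.9
```

Call:
step_arm(
  series=[
    [[0, 0, 0, 0, 0, 0.007, 1], [0, 0, 0, 0, 0, 0, 1], [0, 0, 0, 0, 0, 0, 1], [0, 0, 0, 0, 0, 0, 1]],
  ],
)

```text
clock: 10.65
eef_pos: [672.9, -105.4, 62.9]
tool_rot: [3.138, 0.0, 1.766]
force: [-3.3, 0.4, 14.9]
width: 32.0
gripper_force: 62.7
```

Call:
step_arm(
  series=[
    [[0, 0, 0, 0, -0.006, -0.006, 1], [0, 0, 0, 0, 0, 0, 1], [0, 0, 0, 0, 0, 0, 0.85], [0, 0, 0, 0, 0, 0, 0.6], [0, 0, 0, 0, 0, 0, 0.45], [0, 0, 0, 0, 0, 0, 0.3], [0, 0, 0, 0, 0, 0, 0.3], [0, 0, 0, 0, 0, 0, 0.3], [0, 0, 0, 0, 0, 0, 0.3]],
  ],
)

```text
clock: 11.55
eef_pos: [670.6, -105.5, 60.7]
tool_rot: [-3.141, -0.0, 1.766]
force: [-0.1, 0.2, -1.2]
width: 59.9
gripper_force: 0.0
```

Run:
```python
from cell import ctrl
import cv2
s=ctrl.read_state();print(s['eef_pos'],s['width'],s['force'])
p=ctrl.get_image('wrist');q=ctrl.get_image('side')
b=cv2.resize(q['img'][130:240,260:430],None,fx=3.1,fy=3.1,interpolation=3);a=cv2.resize(p['img'],(270,203))
import numpy as np
im=np.zeros((341,800,3),np.uint8);im[:203,:270]=a;im[:b.shape[0],272:272+b.shape[1]]=b[:341,:528]
cv2.imwrite('pics/s4.png',im[:,:,::-1])
```

```text
[ 670.56870743 -105.45991856   60.74882074] 59.90762207023872 [-0.13057058  0.22458784 -1.21895914]
```

View pics/s4.png

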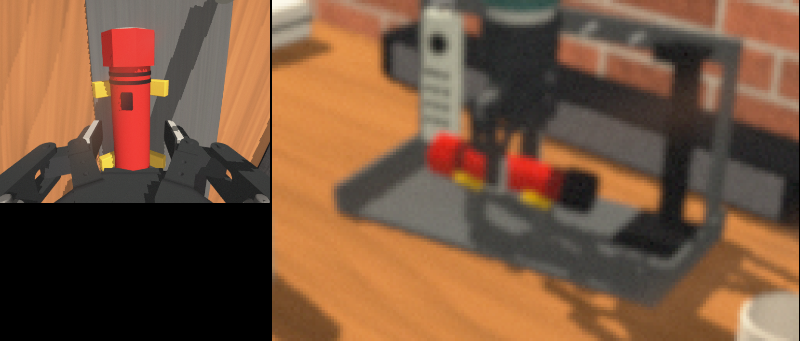

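The torch lies in both saddles, at (470,183) and (535,200) in the side crop, and the fingers are open and clear. Now I lift off.

Call:
step_arm(
  series=[
    [[0, 0, 0, 0, 0, -0.05, 0.3], [0, 0, 0, 0, 0, -0.1, 0.3], [0, 0, 0, 0, 0, -0.15, 0.3], [0, 0, 0, 0, 0, -0.15, 0.3], [0, 0, 0, 0, 0, -0.2, 0.3], [0, 0, 0, 0, 0, -0.2, 0.3], [0, 0, 0, 0, 0, -0.2, 0.3], [0, 0, 0, 0, -0.3, 0, 0.3], [0, 0, 0, 0, -0.3, 0, 0.3], [0, 0, 0, 0, -0.3, 0, 0.3], [0, 0, 0, 0, 0, 0, 0.3], [0, 0, 0, 0, 0, 0, 0.3]],
  ],
)

```text
clock: 12.85
eef_pos: [538.1, -132.0, 220.1]
tool_rot: [3.139, 0.0, 1.765]
force: [0.4, -0.0, -0.1]
width: 59.6
gripper_force: 0.0
```

Run:
```python
from cell import ctrl
import cv2,numpy as np
p=ctrl.get_image('wrist');q=ctrl.get_image('side')
b=cv2.resize(q['img'][130:240,260:430],None,fx=2.3,fy=2.3,interpolation=3);a=cv2.resize(p['img'],(400,300))
im=np.zeros((300,800,3),np.uint8);im[:,:400]=a;im[:b.shape[0],402:402+b.shape[1]]=b
cv2.imwrite('pics/s5.png',im[:,:,::-1])
```

```text
(no output)
```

View pics/s5.png

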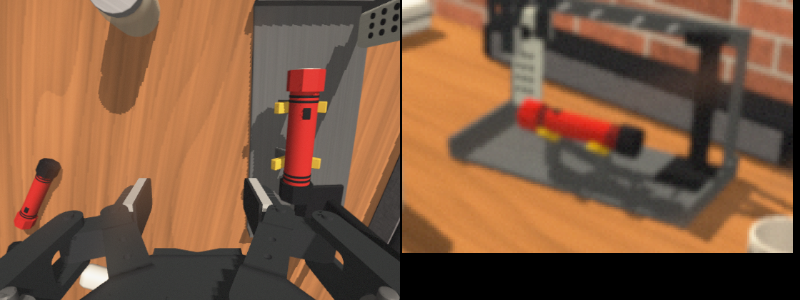

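The torch sits level and centred in both saddles, at (287–318, 107) and (272–318, 163), and the arm is clear.

```bash
python3 -c "
from cell import ctrl
print(ctrl.finish_job())"
```

```text
the job is handed in; nothing more can be done
None
```

The large red torch is lying in both yellow saddles, let go only after it had settled. The arm is clear, I moved neither the blue torch nor the jar, and the job was handed in at about 13 s (no verdict was returned).

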